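# Scoop the blue marble out of its jar and stand the full scoop on the cork mat

### The arm

A 6-joint arm with a two-finger parallel gripper is mounted at the origin on a cart in front of the work surface, level with it; the furniture and walls round the work are solid. World frame = base frame: x ahead of the robot, y to its left, z up, the work surface at z = 0. Lengths are in m, angles in degrees, forces in N, time in s.
With the tool pointing down it reaches from about 0.3 to 0.75 m from the base axis. Payload 8.5 kg.
Tool frame: the origin (TCP) lies between the finger pads; the fingertips stand env.finger_overhang ahead of it and the grasp point (between the pads) lies 2 mm behind it (env.finger_overhang is the distance from the TCP to the fingertips, in m); z points along the fingers, y is the line along which they close (so a half turn about z gives the same grasp; the last joint's range is limited). The gripper opens to 85 mm and grips with 20 to 120 N. Pads are 22 mm wide; open, the fingers measure 114 mm over their backs; the gripper's body (76 mm by 85 mm) begins 54 mm behind the grasp point. The pads swing forward as they close: fully open they stand 13 mm farther back than shut.
Start: joints at [-82.924, 21.807, 74.336, -0, 83.858, -12.336], TCP at [0.183, -0.519, 0.248] pointing down, gripper open.
Joint ranges: [-178.18, 178.18], [-50.72, 133.34], [12.68, 142.11], [-81.47, 261.47], [9.98, 163.14], [-165.26, 165.26]. Speed limits (degrees/s): [136.94, 136.94, 180, 180, 180, 180].

### API

Orientations are given as a 3x3 rotation matrix whose columns are the frame's x, y, z axes.
In Python, from rig import env gives the robot as it stands. The module is installed in compiled form; this text tells all that it offers.
- The arm moves only by the tool jog_arm, never from a script. Its arguments are lists of equal length, an entry for each row: "hand": the finger opening in m, from 0 to 0.0854; "travel": the shift along the world's x, y, z in m, a list of three; "yaw": the turn about the world's z in rad. A call has exactly 5 rows; each row shifts and turns the commanded pose from where the row before left it; what a row does not reach is not made up. A row lasts 1/8 s, in which the tool goes at most 62.5 mm and 10.7 degrees, less where a joint would pass 70% of its speed; a pose out of reach is approached as far as the arm can. A call is refused whole if a number of a shift passes 0.0625 or a number of a turn 0.188, either way. A call with a gripper value outside its range is refused whole. The fingers move at their own pace and stop on an object; "grip_force" is the grip in N (left out, the last holds). Time passes only in rows, so rows that do not move let the fingers close, or fill a call up. It gives the time, the measured TCP pose, the force, the opening and the grip force at its end, in the units of the state.
- env.observe(): the state, without advancing time (a new reading comes with each control period).
- env.get_image(name): name is "scene" or "side" or "wrist"; returns the picture (420x560x3 uint8, red, green, blue); there is no depth.
- env.calibration(name): a dict with "fx", "fy", "cx", "cy" (pixels), "position" and "rotation" of the camera in the world; the wrist camera has in their place "hand_eye" (4x4, takes a point from camera to tool coordinates, whose origin is the TCP and whose axes are the flange's). Camera axes: x right, y down, z forward; pixel columns grow to the right and rows downward; lengths in m; the calibration is good to about 2 mm. A picture is of the moment at which its call begins: read the wrist's pose just before it. calibration takes no time and is no camera call.
- env.close_job(): hands the job in; it is judged then, once.
The state is a dict: "time_s": time; "q": joint angles; "qvel": joint speeds; "joint_efforts": joint torques, N m; "position": TCP position; "tool_rot": TCP orientation; "ft_force": force on the tool from outside, world axes, zero at the start; "wrist_torque": the same for the moment, N m; "grip_width": finger opening in m; "gripper_force": force on a finger pad.
Only numpy, scipy, OpenCV 4.12 (cv2) and the standard library are available. Lean on these libraries where they do the work, as an engineer would, in place of code of your own. Each camera call takes 0.05 s, during which the arm holds its last target. There are 200 camera calls.

### The job

One of the two tipped clear jars holds the blue glass marble for the diorama. Take the small yellow scoop by its black grip, angle it nose-down into that jar, scoop the blue marble up, right the scoop to lift it out, and leave the scoop standing upright on the round cork mat with the marble still in it. Do not pinch or push the marble with the fingers.

Things in the scene. Friction and masses are not known exactly. Their poses are not given: they have to be found in the camera images.
- scoop: Yellow scoop, 70 g, standing on its flat foot (32 x 44 mm). Origin: centre of the foot's underside; z up the handle, -x to the open nose. Inside 40 mm wide, walls 20 mm high, back wall at x = +8 mm; the marble rests on the flat floor, x = -14 to 0. Black grip block 20 (x) x 14 (y) mm, centred on x = +11, y = 0, from z = 90 to 155 mm: pinch it across y at z = 125. Stem below it 8 x 12 mm.
- scoop_lip (a point): Middle of the scoop's thin front lip (44 mm wide, 1.6 mm thick), at x = -46, z = 10 mm of the scoop. The nose plate rises to it at 18 degrees from the foot at x = -16, so it reaches a floor only with the scoop tilted nose-down more than 18 degrees (24 on the jar's floor). Axes as the scoop's.
- jar_blue: Clear round jar holding the blue marble, fixed on a wooden base 138 x 118 mm (a like jar beside it, left or right, holds an orange one). Origin: centre of the base's underside; its axis leans 6 degrees towards -x, its low side (roughly facing the robot). Belly 61 mm inner radius to 45 mm over the floor, narrowing to a mouth of 50 mm inner radius (white rim, outer 55), 72 mm over the floor.
- jar_blue_floor (a point): Centre of that jar's flat inner floor, 18 mm above the desk. The floor slopes down 6 degrees towards the jar's -x. Axes as the base's (x level, z up).
- marble_blue: Blue glass marble, 20 mm diameter, 10 g, rolls freely. Origin at its centre. It lies on the jar's floor at the low side, against the wall, about 50 mm from the jar's axis in the jar's -x.
- mat: Round cork mat fixed to the desk, 110 mm diameter, 4 mm thick; origin at the centre of its underside.

How it is judged:
By the outcome, as a careful person would: the job done as asked, in the order asked, and still so for the second after the job is handed in, with the robot touching nothing.
It also fails if it takes over 48 s, if anything falls off the work surface, if the arm or the gripper's body presses on something with over 40 N, if the wrist force passes 120 N, or if a joint passes its speed limit or range.

## Working session

There is one attempt and no reset: what is moved stays moved. The work goes in short steps, Python scripts to look and compute and a tool call to move; the robot and the scene stay as the last step left them, time stands still between calls to the robot, and variables do not carry over. Pictures are saved under pics/ and viewed, at most 10 in all, crops included, and the job is handed in when it is done.

Besides the shell and the picture viewer there is one more tool, called after "Request:" in YAML: its name, and indented under it one key for each argument. jog_arm: Moves the arm, as the interface text tells. Its arguments: {"type":"object","properties":{"hand":{"type":"array"},"travel":{"type":"array"},"yaw":{"type":"array"},"grip_force":{"type":"number"}},"required":["hand","travel","yaw"]}

```bash
mkdir -p pics; cat > h.py <<'E'
from rig import env
import numpy as np, cv2
def snap(cam,name,crop=None,s=1):
    st=env.observe(); im=env.get_image(cam)[:,:,::-1]
    np.save(f'pics/{name}.npy',im)
    if crop: x0,y0,x1,y1=crop; im=im[y0:y1,x0:x1]
    cv2.imwrite(f'pics/{name}.png',cv2.resize(im,None,fx=s,fy=s,interpolation=cv2.INTER_CUBIC)); return st
def cam(c,st=None):
    k=env.calibration(c)
    if 'hand_eye' in k:
        H=np.array(k['hand_eye']);R=np.array(st['tool_rot'])
        return k,np.array(st['position'])+R@H[:3,3],R@H[:3,:3]
    return k,np.array(k['position']),np.array(k['rotation'])
def ray(c,u,v,st=None):
    k,p,R=cam(c,st); d=R@np.array([(u-k['cx'])/k['fx'],(v-k['cy'])/k['fy'],1]); return p,d
def onz(c,u,v,z,st=None):
    p,d=ray(c,u,v,st); return p+d*(z-p[2])/d[2]
def proj(c,P,st=None):
    k,p,R=cam(c,st); q=R.T@(np.array(P)-p); return k['fx']*q[0]/q[2]+k['cx'],k['fy']*q[1]/q[2]+k['cy']
def tri(*rs):
    A=0;b=0
    for p,d in rs:
        d=d/np.linalg.norm(d);M=np.eye(3)-np.outer(d,d);A=A+M;b=b+M@p
    return np.linalg.solve(A,b)
E
python3 - <<'E'
from h import *
np.set_printoptions(precision=3,suppress=True)
st=snap('scene','scene0',s=1.4); snap('side','side0',s=1.4)
print(env.finger_overhang, {k:np.round(v,3) for k,v in st.items()})
for c in('scene','side','wrist'): print(c,env.calibration(c))
E
```

```text
0.017 {'time_s': np.float64(0.0), 'q': array([-82.923,  21.844,  74.384,  -0.   ,  83.858, -12.335]), 'qvel': array([ 0.099, -0.062, -0.039, -0.037, -0.06 ,  0.053]), 'joint_efforts': array([  0.002, -44.846, -23.128,  -0.   ,   0.005,   0.   ]), 'position': array([ 0.183, -0.518,  0.248]), 'tool_rot': array([[ 0.943,  0.332, -0.   ],
       [ 0.332, -0.943,  0.001],
       [ 0.   , -0.001, -1.   ]]), 'ft_force': array([ 0.056, -0.273,  0.49 ]), 'wrist_torque': array([ 0.052,  0.035, -0.036]), 'gripper_force': np.float64(0.0), 'grip_width': np.float64(0.085)}
scene {'fx': 406.8268805220583, 'fy': 406.8268805220583, 'cx': 276.0489913683588, 'cy': 207.48822824403888, 'position': array([1.004, 0.211, 0.719]), 'rotation': array([[-0.237,  0.785, -0.572],
       [ 0.971,  0.183, -0.151],
       [-0.014, -0.592, -0.806]])}
side {'fx': 436.70202062483855, 'fy': 436.70202062483855, 'cx': 285.3845390166537, 'cy': 212.05673421676914, 'position': array([ 0.241, -0.674,  0.383]), 'rotation': array([[ 0.935, -0.132,  0.329],
       [-0.354, -0.332,  0.874],
       [-0.006, -0.934, -0.357]])}
wrist {'fx': 293.36299716079293, 'fy': 293.36299716079293, 'cx': 274.3233079874941, 'cy': 209.058483774311, 'hand_eye': array([[-0.   , -0.956, -0.293,  0.075],
       [ 1.   , -0.   ,  0.   ,  0.001],
       [-0.   , -0.293,  0.956, -0.126],
       [ 0.   ,  0.   ,  0.   ,  1.   ]])}
```

View pics/scene0.png

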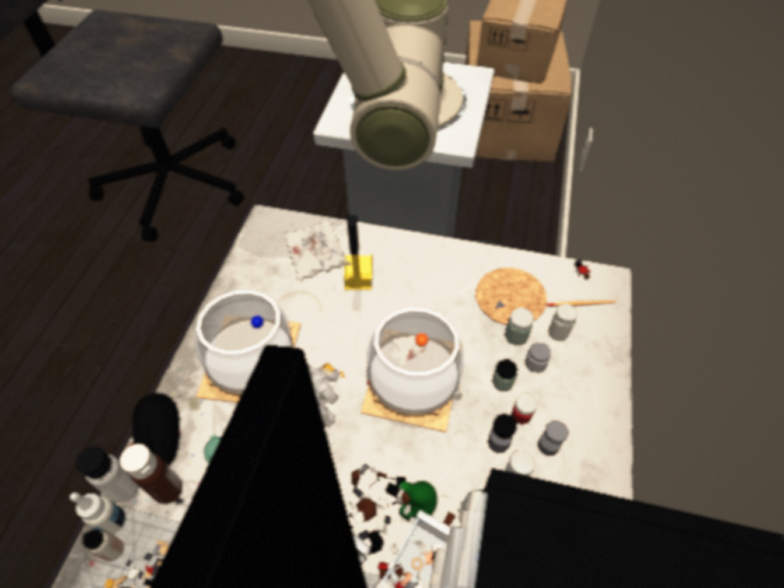

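View pics/side0.png

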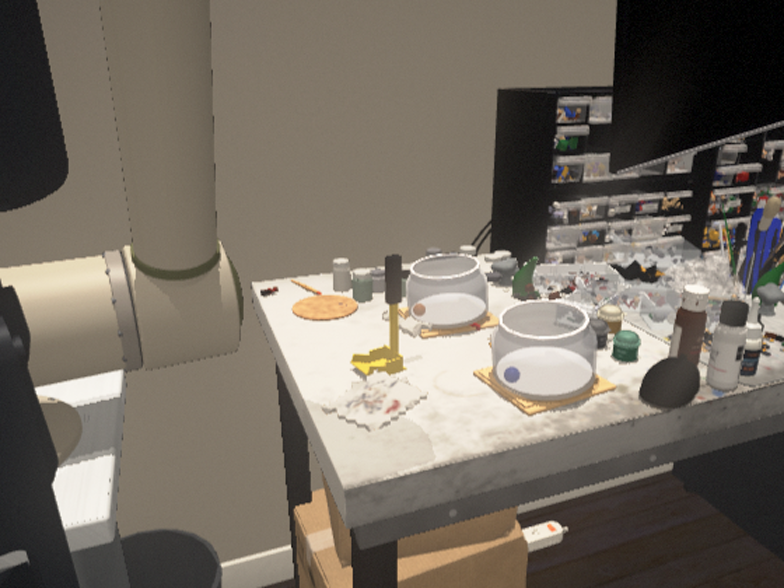

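```bash
python3 - <<'E'
from h import *
np.set_printoptions(precision=4,suppress=True)
S=lambda u,v:ray('scene',u/1.4,v/1.4); D=lambda u,v:ray('side',u/1.4,v/1.4)
def t(n,a,b): print(n,tri(S(*a),D(*b)))
t('rim',(241,328),(543,323)); t('marble',(257,322),(512,374)); t('griptop',(352,217),(393,256)); t('mat',(511,296),(325,307))
print('mat z4',onz('scene',511/1.4,296/1.4,.004),onz('side',325/1.4,307/1.4,.004))
t('orange rim',(416,340),(448,280))
for n,p in dict(nearR=(601,382),botR=(527,408),left=(476,373)).items(): print('base side',n,onz('side',p[0]/1.4,p[1]/1.4,.012))
for n,p in dict(bl=(197,397),tr=(300,322)).items(): print('base scene',n,onz('scene',p[0]/1.4,p[1]/1.4,.012))
a=np.array
for n,p in dict(tl=(346,257),tr=(372,257),br=(372,289),bl=(345,289)).items(): print('scoop scene z.02',n,onz('scene',p[0]/1.4,p[1]/1.4,.02))
for n,p in dict(lipl=(351,360),lipr=(365,374)).items(): print('side lip z.01',n,onz('side',p[0]/1.4,p[1]/1.4,.01))
im=np.load('pics/side0.npy');i2=np.load('pics/scene0.npy')
c1=cv2.resize(im[170:300,240:440],None,fx=4,fy=4,interpolation=3)[:520,:800]
c1=cv2.resize(c1,(600,390));c2=cv2.resize(i2[140:300,130:290],None,fx=3.5,fy=3.5,interpolation=3)
# two crops stacked: scoop in side, scoop in scene
x=cv2.resize(im[170:280,240:330],None,fx=5,fy=5,interpolation=3); y=cv2.resize(i2[145:215,220:280],None,fx=6.6,fy=7.857,interpolation=3)
cv2.imwrite('pics/crop1.png',np.hstack([x[:550],cv2.resize(y,(350,550))]))
E
```

```text
rim [ 0.6539 -0.0831  0.0796]
marble [ 0.6079 -0.0913  0.0216]
griptop [0.495  0.0295 0.154 ]
mat [ 0.4599  0.2666 -0.0004]
mat z4 [0.4626 0.2665 0.004 ] [0.4576 0.2549 0.004 ]
orange rim [0.6215 0.1433 0.0706]
base side nearR [ 0.7098 -0.1349  0.012 ]
base side botR [ 0.5918 -0.1546  0.012 ]
base side left [ 0.5767 -0.0574  0.012 ]
base scene bl [ 0.735  -0.1301  0.012 ]
base scene tr [ 0.5871 -0.0327  0.012 ]
scoop scene z.02 tl [0.4576 0.0015 0.02  ]
scoop scene z.02 tr [0.4483 0.0419 0.02  ]
scoop scene z.02 br [0.5096 0.0579 0.02  ]
scoop scene z.02 bl [0.519  0.0177 0.02  ]
side lip z.01 lipl [0.4392 0.0402 0.01  ]
side lip z.01 lipr [ 0.4446 -0.0046  0.01  ]
```

View pics/crop1.png

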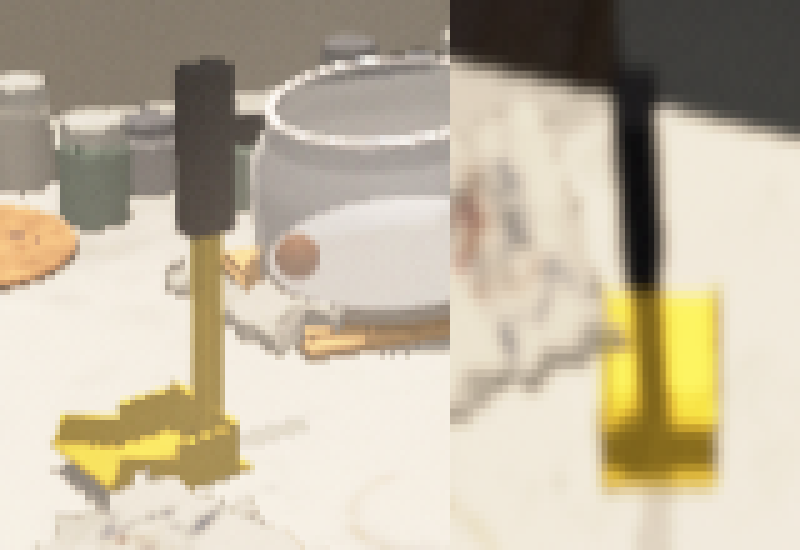

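Request:
jog_arm:
  hand: [0.085,0.085,0.085,0.085,0.085]
  travel:
    - [0.026,0.048,0.005]
    - [0.026,0.048,0.005]
    - [0.026,0.048,0.005]
    - [0.026,0.048,0.005]
    - [0.026,0.048,0.005]
  yaw: [-0.015,-0.015,-0.015,-0.015,-0.015]

```text
time_s: 0.72
position: [0.3132, -0.277, 0.2733]
tool_rot: [[0.966, 0.26, -0.0], [0.26, -0.966, 0.0], [0.0, -0.0, -1.0]]
ft_force: [1.4, -0.2, -0.3]
grip_width: 0.0851
gripper_force: 0.0
```

Request:
jog_arm:
  hand: [0.085,0.085,0.085,0.085,0.085]
  travel:
    - [0.026,0.048,0.005]
    - [0.026,0.048,0.005]
    - [0.026,0.048,0.005]
    - [0.026,0.048,0.005]
    - [0.026,0.048,0.005]
  yaw: [-0.015,-0.015,-0.015,-0.015,-0.015]

```text
time_s: 1.35
position: [0.4433, -0.0369, 0.2984]
tool_rot: [[0.982, 0.187, -0.0], [0.187, -0.982, 0.0], [-0.0, -0.0, -1.0]]
ft_force: [0.0, -0.3, -0.3]
grip_width: 0.0853
gripper_force: 0.0
```

```bash
python3 - <<'E'
from h import *
np.set_printoptions(precision=4,suppress=True)
st=snap('wrist','w1',s=1.4); print(st['time_s'],st['position'],st['tool_rot'],st['ft_force'])
for P in [(.65,-.08,.09),(.608,-.091,.03),(.498,.026,.155),(.46,.262,.004)]: print(np.array(proj('wrist',P,st))*1.4)
E
```

```text
1.35 [ 0.4433 -0.0369  0.2984] [[ 0.9823  0.1872 -0.0002]
 [ 0.1872 -0.9823  0.    ]
 [-0.0002 -0.     -1.    ]] [ 0.0333 -0.3459 -0.3474]
[499.9861 -13.9182]
[480.4816  74.3233]
[301.5117 183.2105]
[ 86.8023 170.1976]
```

View pics/w1.png

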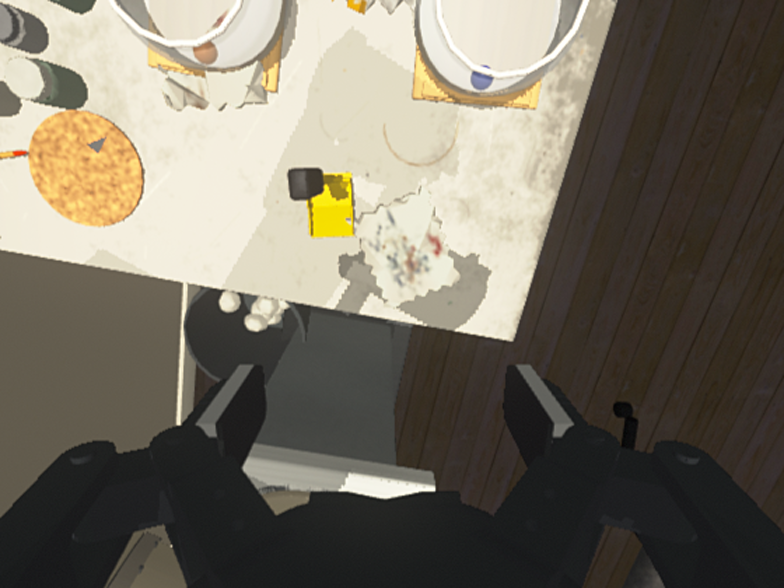

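```bash
python3 - <<'E'
from h import *
np.set_printoptions(precision=4,suppress=True)
st=dict(position=[.4433,-.0369,.2984],tool_rot=[[.9823,.1872,0],[.1872,-.9823,0],[0,0,-1]])
W=lambda u,v,z:onz('wrist',u/1.4,v/1.4,z,st)
a=W(313,238,.01);b=W(355,236,.01);d=a-b;print('lip',a,b,(a+b)/2,np.linalg.norm(d),'yaw',np.degrees(np.arctan2(-d[0],d[1])))
for uv in[(288,170),(323,170),(323,198),(291,199)]: print('top',W(*uv,.155))
a=W(413,100,.012);b=W(538,108,.012);d=a-b;print('base',a,b,(a+b)/2,np.linalg.norm(d),'yaw',np.degrees(np.arctan2(-d[0],d[1])))
print('marble',W(481,77,.023),'mat',W(86,167,.004), 'marble tri',tri(ray('wrist',481/1.4,77/1.4,st),ray('scene',257/1.4,322/1.4),ray('side',512/1.4,374/1.4)))
print('rim front', W(497,75,.088))
E
```

```text
lip [0.4364 0.0343 0.01  ] [ 0.4464 -0.0072  0.01  ] [0.4414 0.0136 0.01  ] 0.042631135515146676 yaw 13.494646358295249
top [0.5045 0.0354 0.155 ]
top [0.5086 0.0138 0.155 ]
top [0.4915 0.0113 0.155 ]
top [0.4871 0.0314 0.155 ]
base [ 0.5801 -0.0387  0.012 ] [ 0.5951 -0.1533  0.012 ] [ 0.5876 -0.096   0.012 ] 0.11561635983656904 yaw 7.420841799251211
marble [ 0.6078 -0.0932  0.023 ] mat [0.463  0.2627 0.004 ] marble tri [ 0.6077 -0.0922  0.0218]
rim front [ 0.5966 -0.0931  0.088 ]
```

Request:
jog_arm:
  hand: [0.085,0.085,0.085,0.085,0.085]
  travel:
    - [0.0266,0.0315,-0.039]
    - [0.0266,0.0314,-0.039]
    - [0,0,-0.0325]
    - [0,0,-0.0325]
    - [0,0,-0.0324]
  yaw: [0.015,0.015,0,0,0]

```text
time_s: 2.02
position: [0.4958, 0.0243, 0.1217]
tool_rot: [[0.976, 0.217, -0.001], [0.217, -0.976, 0.0], [-0.001, -0.0, -1.0]]
ft_force: [1.2, -0.2, -0.5]
grip_width: 0.085
gripper_force: 0.0
```

Request:
jog_arm:
  hand: [0.04,0.02,0.01,0.01,0.01]
  travel:
    - [0,0,0]
    - [0,0,0]
    - [0,0,0]
    - [0,0,0]
    - [0,0,0]
  yaw: [0,0,0,0,0]
  grip_force: 30

```text
time_s: 2.65
position: [0.496, 0.0242, 0.1233]
tool_rot: [[0.976, 0.217, 0.001], [0.217, -0.976, -0.0], [0.001, 0.0, -1.0]]
ft_force: [-0.5, -0.0, -0.6]
grip_width: 0.0132
gripper_force: 35.3
```

```bash
python3 - <<'E'
from h import *
st=snap('side','s1',(200,150,480,360),2.8);st=snap('wrist','w2'); print(st['time_s'],st['position'],st['ft_force'],st['grip_width'],st['gripper_force'])
a=cv2.imread('pics/s1.png');b=np.load('pics/w2.npy')
cv2.imwrite('pics/m1.png',np.hstack([cv2.resize(a,(440,330)),cv2.resize(b,(360,330))]))
E
```

```text
2.7 [0.49606699 0.02415977 0.12322034] [-0.50781504  0.03758923  2.29775582] 0.01335051736753173 35.646986961364746
```

View pics/m1.png

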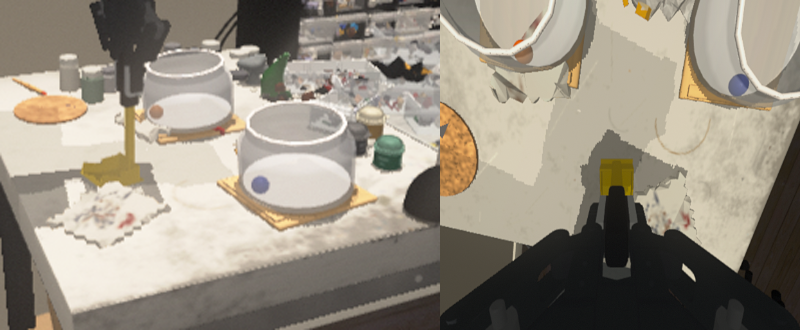

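Request:
jog_arm:
  hand: [0.01,0.01,0.01,0.01,0.01]
  travel:
    - [0,0,0.056]
    - [0,0,0.056]
    - [0.0305,-0.018,0]
    - [0.0305,-0.018,0]
    - [0.0305,-0.018,0]
  yaw: [0,0,-0.016,-0.016,-0.016]

```text
time_s: 3.38
position: [0.5883, -0.0304, 0.2349]
tool_rot: [[0.986, 0.17, -0.0], [0.17, -0.986, 0.0], [-0.0, -0.0, -1.0]]
ft_force: [0.4, -0.1, -0.5]
grip_width: 0.0137
gripper_force: 35.3
```

Request:
jog_arm:
  hand: [0.01,0.01,0.01,0.01,0.01]
  travel:
    - [0.0305,-0.018,0]
    - [0.0305,-0.018,0]
    - [0.0305,-0.018,0]
    - [0,0,0]
    - [0,0,0]
  yaw: [-0.016,-0.016,0,0,0]

```text
time_s: 4.0
position: [0.6786, -0.0835, 0.2346]
tool_rot: [[0.99, 0.139, -0.001], [0.139, -0.99, 0.0], [-0.001, -0.001, -1.0]]
ft_force: [0.2, 0.2, -0.6]
grip_width: 0.0134
gripper_force: 35.3
```

```bash
python3 - <<'E'
from h import *
st=snap('side','s2',(300,100,500,300),2.8);st=snap('wrist','w3'); print(st['time_s'],st['position'],st['tool_rot'],st['ft_force'],st['grip_width'],st['gripper_force'])
snap('scene','c2',(110,170,270,330),2.8)
a=cv2.imread('pics/s2.png');b=np.load('pics/w3.npy')[0:300,130:430];c=cv2.imread('pics/c2.png')
cv2.imwrite('pics/m2.png',np.hstack([cv2.resize(i,(266,266)) for i in(a,b,c)]).repeat(1,0))
cv2.imwrite('pics/m2.png',np.hstack([cv2.resize(a,(400,400)),cv2.resize(c,(400,400))]))
E
```

```text
4.05 [ 0.67844479 -0.08327714  0.23501665] [[ 9.90325366e-01  1.38764074e-01 -4.49556616e-04]
 [ 1.38764197e-01 -9.90325418e-01  2.54276971e-04]
 [-4.09922835e-04 -3.14199297e-04 -9.99999867e-01]] [-0.2580078  -1.51171021 -0.30167503] 0.013692024818726877 35.31468093395233
```

View pics/m2.png

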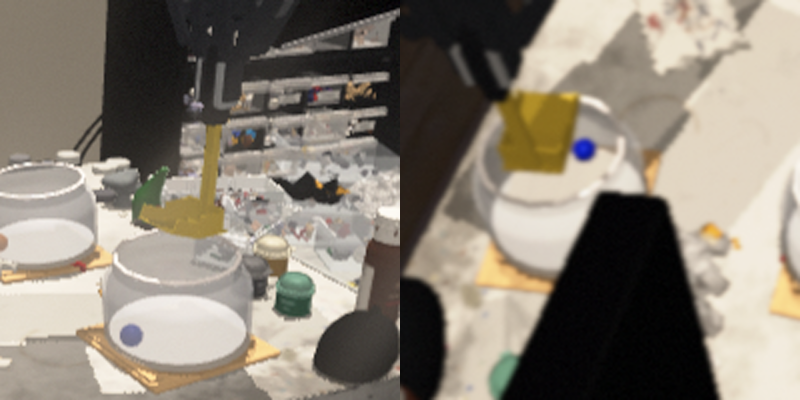

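```bash
python3 - <<'E'
from h import *
np.set_printoptions(precision=4,suppress=True)
R=np.array([[.990,-.139,0],[.139,.990,0],[0,0,1]]);T=np.array([.6784,-.0833,.235+.002])
w=lambda p:T+R@((np.array(p)-[11,0,125])/1000)
for n,p in dict(lipL=(-46,22,10),lipR=(-46,-22,10),heelL=(12,22,0),heelR=(12,-22,0),botR=(-16,-22,0)).items():
    u=np.array(proj('side',w(p)));v=np.array(proj('scene',w(p)));print(n,w(p),'side',(u-[300,100])*2,'scene',(v-[110,170])*2.5+[400,0])
F=np.array([.6575,-.0858,.018]);th=np.radians(6)
J=lambda x,y,h:F+R@np.array([x*np.cos(th)-h*np.sin(th),y,h*np.cos(th)+x*np.sin(th)])/1000
for n,p in dict(rimf=(-52,0,72),rimb=(52,0,72),riml=(0,52,72),rimr=(0,-52,72),marble=(-51,0,10)).items():
    u=np.array(proj('side',J(*p)));v=np.array(proj('scene',J(*p)));print(n,J(*p),'side',(u-[300,100])*2,'scene',(v-[110,170])*2.5+[400,0])
E
```

```text
lipL [ 0.6189 -0.0694  0.122 ] side [135.7066 215.9581] scene [578.5086  93.6007]
lipR [ 0.625 -0.113  0.122] side [170.1055 232.3323] scene [519.9201  89.2836]
heelL [ 0.6763 -0.0614  0.112 ] side [186.7419 215.2594] scene [561.9502 167.9134]
heelR [ 0.6824 -0.1049  0.112 ] side [222.2574 230.9461] scene [501.3194 163.1223]
botR [ 0.6547 -0.1088  0.112 ] side [197.1073 237.0007] scene [512.1641 130.5859]
rimf [ 0.5989 -0.094   0.0842] side [127.2739 270.8817] scene [568.2423  96.3516]
rimb [ 0.7012 -0.0797  0.095 ] side [220.9397 236.2586] scene [529.6441 204.7531]
riml [ 0.6428 -0.0354  0.0896] side [137.0026 233.8169] scene [618.5475 153.3952]
rimr [ 0.6573 -0.1383  0.0896] side [218.4608 274.6618] scene [481.7773 142.7702]
marble [ 0.6063 -0.093   0.0226] side [130.0234 334.1483] scene [581.7564 147.8758]
```

Request:
jog_arm:
  hand: [0.01,0.01,0.01,0.01,0.01]
  travel:
    - [0,0,-0.035]
    - [0,0,-0.035]
    - [-0.01,-0.0014,0]
    - [-0.01,-0.0014,0]
    - [-0.006,-0.0008,0]
  yaw: [0,0,0,0,0]
  grip_force: 20

```text
time_s: 4.78
position: [0.6527, -0.0877, 0.1671]
tool_rot: [[0.99, 0.138, 0.003], [0.138, -0.99, -0.001], [0.003, 0.001, -1.0]]
ft_force: [-0.7, 0.1, -0.0]
grip_width: 0.0135
gripper_force: 35.3
```

Request:
jog_arm:
  hand: [0.01,0.01,0.01,0.01,0.01]
  travel:
    - [-0.005,-0.0007,0.001]
    - [-0.005,-0.0007,0.001]
    - [-0.005,-0.0007,0.001]
    - [-0.005,-0.0007,0.001]
    - [0,0,0]
  yaw: [0,0,0,0,0]

```text
time_s: 5.4
position: [0.6327, -0.0903, 0.1691]
tool_rot: [[0.99, 0.138, -0.0], [0.138, -0.99, -0.0], [-0.0, 0.0, -1.0]]
ft_force: [2.2, -0.1, 2.1]
grip_width: 0.0138
gripper_force: 35.7
```

```bash
python3 - <<'E'
from h import *
st=snap('side','s3',(300,100,500,300),2);print(st['time_s'],st['position'],st['ft_force'],st['wrist_torque'],st['grip_width'],st['gripper_force'])
E
```

```text
5.4 [ 0.63271841 -0.09030127  0.16909951] [ 2.23348742 -0.1402756   2.10322008] [ 0.1957556  -0.63308627  0.01412579] 0.013823776975763473 35.68211317062378
```

View pics/s3.png

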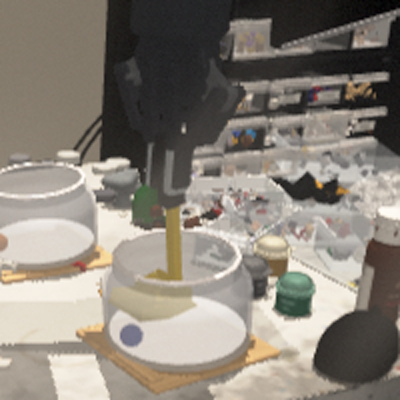

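Request:
jog_arm:
  hand: [0.01,0.01,0.01,0.01,0.01]
  travel:
    - [-0.005,-0.0007,0.001]
    - [-0.005,-0.0007,0.001]
    - [-0.005,-0.0007,0.001]
    - [-0.005,-0.0007,0.001]
    - [-0.005,-0.0007,0.001]
  yaw: [0,0,0,0,0]

```text
time_s: 6.08
position: [0.6073, -0.0937, 0.1735]
tool_rot: [[0.99, 0.138, -0.001], [0.138, -0.99, 0.0], [-0.001, -0.0, -1.0]]
ft_force: [2.8, 1.8, -4.1]
grip_width: 0.0136
gripper_force: 35.0
```

```bash
cat >> h.py <<'E'
def stem(name,show=True):
    "stem/handle pixels: saturated yellow rows above jar; returns edge table"
    st=env.observe(); im=env.get_image('side')[:,:,::-1]; np.save(f'pics/{name}.npy',im)
    h=cv2.cvtColor(im,cv2.COLOR_BGR2HSV); m=(abs(h[...,0].astype(int)-25)<8)&(h[...,1]>110)&(h[...,2]>50)
    rows=[]
    for v in range(170,250):
        u=np.where(m[v,330:440])[0]+330
        if len(u)>1 and np.ptp(u)<14: rows.append((v,u.min(),u.max()))
    return st,m,np.array(rows)
def mdl(st,tilt,p,off=(0,0)):
    "scoop point p (mm) to world, gripped at (11+off0,0,125+off1), nose-down tilt deg"
    R=np.array(st['tool_rot']);X=R[:,0];Y=np.cross([0,0,1],X);t=np.radians(tilt)
    d=(np.array(p)-[11+off[0],0,125+off[1]])/1000
    return np.array(st['position'])+[0,0,.002]+X*(d[0]*np.cos(t)-d[2]*np.sin(t))*1+Y*d[1]+np.array([0,0,1])*(d[2]*np.cos(t)+d[0]*np.sin(t))
E
python3 - <<'E'
from h import *
np.set_printoptions(precision=1,suppress=True)
for nm in ['s2']: pass
st,m,r=stem('s4'); print(st['time_s'],st['position'],st['ft_force'],st['wrist_torque'])
print(r[::3].tolist())
for t in(0,10,20,30): print(t,np.array([proj('side',mdl(st,t,(x,0,z))) for z in (90,60,40) for x in(7,15)]).ravel())
E
```

```text
6.075 [ 0.6 -0.1  0.2] [ 2.8  1.8 -4.1] [ 0.1 -0.8  0. ]
[[202, 380, 381], [205, 376, 381], [208, 377, 382], [211, 378, 383], [214, 378, 384], [217, 379, 384], [220, 380, 385], [223, 381, 386], [226, 381, 387], [229, 382, 387]]
0 [368.1 203.5 372.  202.7 367.  220.5 370.8 219.7 366.3 231.6 370.1 230.7]
10 [371.1 203.  374.9 201.4 372.4 219.1 376.2 217.5 373.3 229.6 377.  227.9]
20 [374.1 201.8 377.7 199.5 377.7 216.7 381.4 214.4 380.1 226.2 383.7 223.9]
30 [376.9 200.1 380.4 197.2 382.8 213.3 386.2 210.3 386.6 221.7 389.9 218.8]
```

Request:
jog_arm:
  hand: [0.01,0.01,0.01,0.01,0.01]
  travel:
    - [-0.006,-0.0008,0]
    - [-0.006,-0.0008,0]
    - [-0.006,-0.0008,0]
    - [-0.005,-0.0007,0]
    - [0,0,0]
  yaw: [0,0,0,0,0]

```text
time_s: 6.75
position: [0.5845, -0.0969, 0.1738]
tool_rot: [[0.99, 0.138, -0.001], [0.138, -0.99, 0.0], [-0.001, -0.0, -1.0]]
ft_force: [2.3, 0.4, -2.7]
grip_width: 0.0136
gripper_force: 34.9
```

Request:
jog_arm:
  hand: [0.01,0.01,0.01,0.01,0.01]
  travel:
    - [0.01,0.0014,0]
    - [0.01,0.0014,0]
    - [0.01,0.0014,0]
    - [0.01,0.0014,0]
    - [0,0,0]
  yaw: [0,0,0,0,0]

```text
time_s: 7.38
position: [0.6256, -0.0911, 0.1736]
tool_rot: [[0.99, 0.139, -0.0], [0.139, -0.99, 0.0], [-0.0, -0.0, -1.0]]
ft_force: [0.3, -0.3, -0.9]
grip_width: 0.0134
gripper_force: 35.2
```

```bash
python3 - <<'E'
from h import *
np.set_printoptions(precision=1,suppress=True)
st,m,r=stem('s5'); print(st['time_s'],np.round(st['position'],4),st['ft_force'],st['wrist_torque'])
print(r[::4].tolist())
for t in(20,25,30,35): print(t,np.array([proj('side',mdl(st,t,(x,0,z))) for z in (90,60,40) for x in(7,15)]).ravel(), np.round(mdl(st,t,(-46,0,10)),4))
im=np.load('pics/s5.npy')[100:300,290:490]
for t,c in((25,(0,0,255)),(30,(255,0,0))):
    for p in[(-46,22,10),(-46,-22,10),(7,0,60),(15,0,60),(-16,-22,0),(13,-22,0)]:
        u,v=proj('side',mdl(st,t,p)); 
        cv2.circle(im,(int(round(u-290)),int(round(v-100))),0,c,-1)
cv2.imwrite('pics/s5.png',cv2.resize(im,None,fx=3,fy=3,interpolation=0))
E
```

```text
7.375 [ 0.6 -0.1  0.2] [ 0.3 -0.3 -0.9] [ 0.  0. -0.]
[[170, 417, 418], [200, 389, 394], [204, 391, 396], [208, 393, 398], [212, 394, 400], [216, 396, 401], [220, 398, 403]]
20 [382.7 199.9 386.3 197.6 386.2 214.6 389.7 212.3 388.4 224.1 391.9 221.8] [ 0.6 -0.1  0. ]
25 [384.1 199.2 387.7 196.5 388.7 213.  392.2 210.4 391.7 222.  395.1 219.4] [ 0.6 -0.1  0. ]
30 [385.5 198.2 388.9 195.3 391.2 211.2 394.5 208.3 394.8 219.6 398.1 216.7] [ 0.6 -0.1  0. ]
35 [386.9 197.2 390.1 194.  393.6 209.2 396.7 206.  397.8 216.9 401.  213.8] [ 0.6 -0.1  0. ]
```

View pics/s5.png

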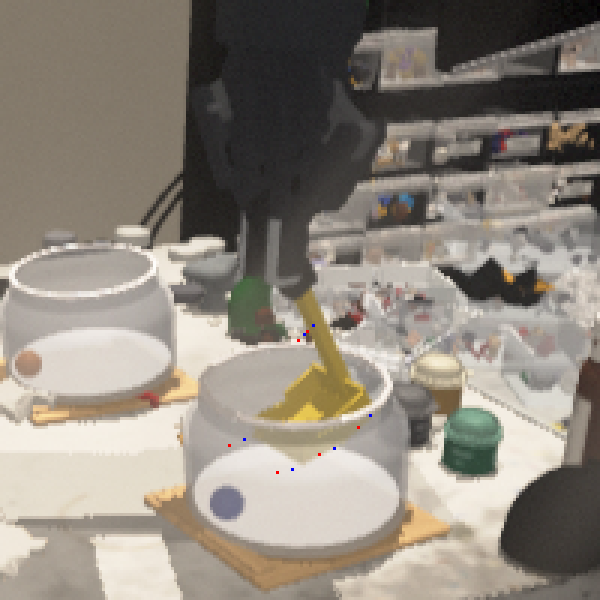

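Request:
jog_arm:
  hand: [0.01,0.01,0.01,0.01,0.01]
  travel:
    - [-0.005,-0.0007,-0.01]
    - [-0.005,-0.0007,-0.01]
    - [0,0,-0.01]
    - [0,0,-0.003]
    - [0,0,0]
  yaw: [0,0,0,0,0]

```text
time_s: 8.05
position: [0.6151, -0.0927, 0.1408]
tool_rot: [[0.99, 0.138, 0.0], [0.138, -0.99, 0.0], [0.0, -0.0, -1.0]]
ft_force: [0.1, -0.8, 0.2]
grip_width: 0.0134
gripper_force: 35.3
```

Request:
jog_arm:
  hand: [0.01,0.01,0.01,0.01,0.01]
  travel:
    - [0,0,-0.001]
    - [0,0,-0.001]
    - [0,0,-0.001]
    - [0,0,0]
    - [0,0,0]
  yaw: [0,0,0,0,0]

```text
time_s: 8.68
position: [0.6154, -0.0927, 0.1399]
tool_rot: [[0.99, 0.138, 0.003], [0.138, -0.99, -0.001], [0.002, 0.001, -1.0]]
ft_force: [-2.5, 1.1, 11.4]
grip_width: 0.0137
gripper_force: 36.9
```

Request:
jog_arm:
  hand: [0.01,0.01,0.01,0.01,0.01]
  travel:
    - [0,0,0.0015]
    - [-0.005,-0.0007,-0.0005]
    - [-0.005,-0.0007,-0.0005]
    - [-0.005,-0.0007,-0.0005]
    - [0,0,0]
  yaw: [0,0,0,0,0]

```text
time_s: 9.3
position: [0.5997, -0.0949, 0.1383]
tool_rot: [[0.99, 0.138, 0.001], [0.138, -0.99, -0.0], [0.001, 0.0, -1.0]]
ft_force: [1.0, -0.3, 6.0]
grip_width: 0.0136
gripper_force: 36.2
```

```bash
python3 - <<'E'
from h import *
np.set_printoptions(precision=2,suppress=True)
st,m,r=stem('s6'); print(st['time_s'],np.round(st['position'],4),st['ft_force'],st['wrist_torque'])
print(r[::4].tolist())
for t in(25,30,35): print(t,np.array([proj('side',mdl(st,t,(x,0,z))) for z in (90,60,40) for x in(7,15)]).ravel())
im=np.load('pics/s6.npy');h=cv2.cvtColor(im,cv2.COLOR_BGR2HSV);b=(abs(h[...,0].astype(int)-117)<12)&(h[...,1]>60)
b[:, :320]=0;b[:,420:]=0;b[:230]=0;b[290:]=0;v,u=np.where(b);print('blue',u.mean(),v.mean(),len(u),u.min(),u.max(),v.min(),v.max())
E
```

```text
9.3 [ 0.6  -0.09  0.14] [ 1.   -0.28  6.02] [ 0.01 -0.33  0.01]
[[220, 378, 380], [224, 377, 382], [228, 379, 384], [236, 383, 388]]
25 [370.5  221.74 374.06 219.06 375.37 235.14 378.84 232.48 378.51 243.78
 381.92 241.13]
30 [371.9  220.81 375.32 217.82 377.85 233.3  381.19 230.35 381.68 241.33
 384.96 238.4 ]
35 [373.26 219.75 376.52 216.49 380.24 231.24 383.42 228.03 384.73 238.62
 387.85 235.44]<stdin>:7: RuntimeWarning: Mean of empty slice.
  ret = ret.dtype.type(ret / rcount)
Traceback (most recent call last):
ValueError: zero-size array to reduction operation minimum which has no identity
```

Request:
jog_arm:
  hand: [0.01,0.01,0.01,0.01,0.01]
  travel:
    - [-0.004,-0.0006,0]
    - [-0.004,-0.0006,-0.0004]
    - [-0.003,-0.0004,-0.0003]
    - [-0.003,-0.0004,-0.0003]
    - [0,0,0]
  yaw: [0,0,0,0,0]

```text
time_s: 9.98
position: [0.5858, -0.0967, 0.1369]
tool_rot: [[0.99, 0.138, -0.0], [0.138, -0.99, 0.0], [-0.0, -0.0, -1.0]]
ft_force: [1.8, 0.4, 2.6]
grip_width: 0.014
gripper_force: 35.8
```

```bash
python3 - <<'E'
from h import *
np.set_printoptions(precision=2,suppress=True)
st,m,r=stem('s7'); print(st['time_s'],np.round(st['position'],4),st['ft_force'],st['wrist_torque'])
print(r[::4].tolist())
np.save('pics/w7.npy',env.get_image('scene')[:,:,::-1])
a=np.load('pics/s7.npy')[180:300,330:450];b=np.load('pics/w7.npy')[190:310,120:240]
cv2.imwrite('pics/m7.png',np.hstack([cv2.resize(i,(400,400),interpolation=3) for i in(a,b)]))
E
```

```text
9.975 [ 0.59 -0.1   0.14] [1.78 0.39 2.57] [ 0.06 -0.45 -0.01]
[[170, 417, 418], [225, 369, 374], [229, 371, 376], [236, 375, 380]]
```

View pics/m7.png

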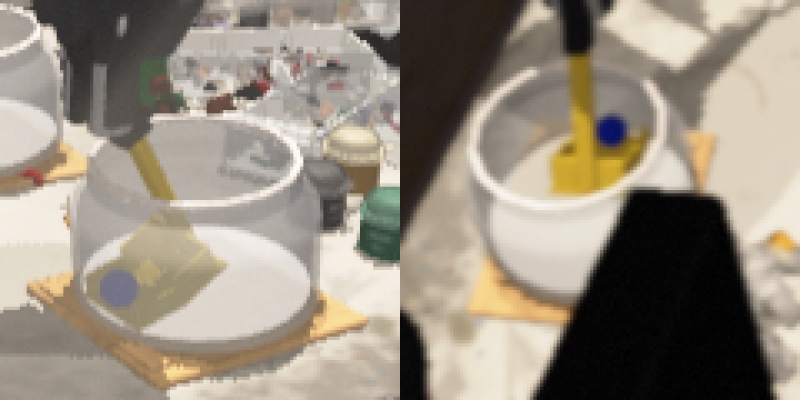

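Request:
jog_arm:
  hand: [0.01,0.01,0.01,0.01,0.01]
  travel:
    - [-0.003,-0.0004,-0.0006]
    - [-0.003,-0.0004,-0.0004]
    - [-0.002,-0.0003,-0.0002]
    - [0,0,0]
    - [0,0,0]
  yaw: [0,0,0,0,0]

```text
time_s: 10.7
position: [0.5778, -0.0978, 0.1355]
tool_rot: [[0.99, 0.138, -0.001], [0.138, -0.99, 0.0], [-0.001, -0.0, -1.0]]
ft_force: [1.6, -0.5, 2.0]
grip_width: 0.0135
gripper_force: 35.6
```

```bash
cat >> h.py <<'E'
def blue(c):
    im=env.get_image(c)[:,:,::-1]; h=cv2.cvtColor(im,cv2.COLOR_BGR2HSV)
    b=(h[...,0]>105)&(h[...,0]<130)&(h[...,1]>70); n,l,s,ct=cv2.connectedComponentsWithStats(b.astype(np.uint8))
    return im,[(np.round(ct[i],1).tolist(),int(s[i,4])) for i in range(1,n) if s[i,4]>15]
E
python3 - <<'E'
from h import *
np.set_printoptions(precision=2,suppress=True)
st,m,r=stem('s8'); print(st['time_s'],np.round(st['position'],4),st['ft_force'],st['wrist_torque'],r[::4].tolist())
print(blue('scene')[1]); print(blue('side')[1])
print([np.load('pics/s7.npy')[267,365]])
E
```

```text
10.7 [ 0.58 -0.1   0.14] [ 1.59 -0.52  2.  ] [ 0.04 -0.48 -0.02] [[170, 417, 426], [226, 367, 372], [231, 370, 375]]
[([183.2, 228.5], 55)]
[([406.2, 80.2], 41), ([398.5, 121.3], 37), ([511.7, 125.6], 30), ([536.8, 169.6], 229), ([546.4, 176.0], 375)]
[array([137, 115, 118], dtype=uint8)]
```

```bash
cat >> h.py <<'E'
def mb(im,cam):
    x0,y0,x1,y1=dict(side=(335,225,430,290),scene=(130,190,230,290))[cam]
    c=im[y0:y1,x0:x1].astype(int); b=(c[...,0]-np.maximum(c[...,1],c[...,2])>(10 if cam=='side' else 40)).astype(np.uint8)
    n,l,s,ct=cv2.connectedComponentsWithStats(b)
    return [((ct[i]+[x0,y0]).round(1).tolist(),s[i].tolist()[2:]) for i in range(1,n) if s[i,4]>20]
E
python3 - <<'E'
from h import *
for n in('side0','s5','s6','s7','s8'): print(n,mb(np.load(f'pics/{n}.npy'),'side'))
for n in('scene0','w7'): print(n,mb(np.load(f'pics/{n}.npy'),'scene'))
im=env.get_image('scene')[:,:,::-1];np.save('pics/c8.npy',im);print(mb(im,'scene'))
E
```

```text
side0 [([365.0, 267.0], [11, 11, 88])]
s5 [([365.2, 267.3], [11, 10, 83])]
s6 [([365.1, 267.3], [11, 10, 84])]
s7 [([365.3, 266.1], [11, 10, 80])]
s8 [([365.2, 265.9], [11, 11, 83])]
scene0 [([183.1, 229.1], [9, 9, 65])]
w7 [([182.9, 228.6], [7, 8, 49])]
[([182.9, 228.5], [7, 8, 50])]
```

Request:
jog_arm:
  hand: [0.02,0.03,0.045,0.045,0.045]
  travel:
    - [0,0,0]
    - [0,0,0]
    - [0,0,0]
    - [0,0,0]
    - [0,0,0]
  yaw: [0,0,0,0,0]

```text
time_s: 11.52
position: [0.578, -0.0978, 0.1357]
tool_rot: [[0.99, 0.138, -0.0], [0.138, -0.99, 0.0], [-0.0, -0.0, -1.0]]
ft_force: [-0.7, 0.2, 0.5]
grip_width: 0.0449
gripper_force: 0.0
```

```bash
python3 - <<'E'
from h import *
np.set_printoptions(precision=2,suppress=True)
st,m,r=stem('s9'); print(st['time_s'],np.round(st['position'],4),st['ft_force'],r[::4].tolist(),mb(np.load('pics/s9.npy'),'side'))
im=env.get_image('scene')[:,:,::-1];np.save('pics/c9.npy',im);print(mb(im,'scene'))
g=np.load('pics/s9.npy');d=(g.max(2)<70).astype(np.uint8)
for v in range(150,240,6):
    u=np.where(d[v,300:440])[0]+300; print(v,(u.min(),u.max(),len(u)) if len(u) else None,end=' ')
E
```

```text
11.525 [ 0.58 -0.1   0.14] [-0.73  0.2   0.45] [[170, 417, 418], [224, 377, 382], [228, 378, 383], [235, 380, 385]] [([372.0, 263.2], [11, 11, 86])]
[([182.4, 231.5], [8, 8, 51])]
150 (np.int64(328), np.int64(433), 63) 156 (np.int64(328), np.int64(437), 87) 162 (np.int64(329), np.int64(390), 62) 168 (np.int64(330), np.int64(431), 63) 174 (np.int64(330), np.int64(430), 72) 180 (np.int64(331), np.int64(387), 51) 186 (np.int64(337), np.int64(379), 38) 192 (np.int64(343), np.int64(372), 23) 198 (np.int64(342), np.int64(367), 19) 204 (np.int64(342), np.int64(351), 10) 210 (np.int64(341), np.int64(350), 10) 216 None 222 None 228 None 234 None
```

Request:
jog_arm:
  hand: [0.045,0.045,0.045,0.045,0.045]
  travel:
    - [0,0,0]
    - [0,0,0]
    - [0,0,0]
    - [0,0,0]
    - [0,0,0]
  yaw: [0,0,0,0,0]

```text
time_s: 12.25
position: [0.578, -0.0978, 0.1357]
tool_rot: [[0.99, 0.138, 0.0], [0.138, -0.99, 0.0], [0.0, -0.0, -1.0]]
ft_force: [-0.9, -0.3, -1.6]
grip_width: 0.0449
gripper_force: 0.0
```

```bash
python3 - <<'E'
from h import *
np.set_printoptions(precision=4,suppress=True)
st,m,r=stem('s10'); print(st['time_s'],st['position'],st['ft_force'],r.tolist(),mb(np.load('pics/s10.npy'),'side'))
im=env.get_image('scene')[:,:,::-1];np.save('pics/c10.npy',im);M=mb(im,'scene');print(M)
s=mb(np.load('pics/s10.npy'),'side')
if s and M: print('marble',tri(ray('side',*s[0][0]),ray('scene',*M[0][0])))
print('marble orig',tri(ray('side',365,267),ray('scene',183.1,229.1)))
E
```

```text
12.25 [ 0.578  -0.0978  0.1357] [-0.8922 -0.2571 -1.5539] [[170, 417, 418], [222, 377, 379], [223, 376, 379], [224, 374, 379], [225, 374, 380], [226, 375, 380], [227, 375, 380], [228, 375, 381], [229, 376, 381], [231, 376, 382], [232, 377, 382], [233, 377, 382], [234, 378, 383], [235, 378, 383], [236, 378, 383], [238, 379, 384], [239, 381, 384]] [([364.7, 266.3], [10, 10, 80])]
[([183.5, 228.8], [8, 8, 49])]
marble [ 0.606  -0.0915  0.0236]
marble orig [ 0.6062 -0.0924  0.0226]
```

Request:
jog_arm:
  hand: [0.06,0.06,0.06,0.06,0.06]
  travel:
    - [0,0,0.02]
    - [0,0,0.02]
    - [0,0,0.02]
    - [-0.01,-0.0014,0.005]
    - [-0.01,-0.0014,0]
  yaw: [0,0,0,0,0]

```text
time_s: 12.98
position: [0.557, -0.1006, 0.2003]
tool_rot: [[0.99, 0.138, -0.001], [0.138, -0.99, 0.0], [-0.001, -0.0, -1.0]]
ft_force: [-0.5, 0.4, 0.4]
grip_width: 0.0598
gripper_force: 0.0
```

```bash
cat >> h.py <<'E'
F=np.array([.6575,-.0858,.018]);EX=np.array([.990,.139,0]);EY=np.array([-.139,.990,0])
def js(tilt,xl,p):
    "scoop point p with lip at jar x=xl mm on the floor (or foot corner if tilt<24)"
    t=np.radians(tilt);c,s=np.cos(t),np.sin(t)
    f=lambda q:np.array([(q[0]+46)*c-(q[2]-10)*s,(q[2]-10)*c+(q[0]+46)*s])
    a=f(p); hz=max(-np.tan(np.radians(6))*-(xl+f(q)[0])-f(q)[1] for q in[(-46,0,9),(-16,0,0),(16,0,0)])
    return F+EX*(xl+a[0])/1000+EY*p[1]/1000+np.array([0,0,1])*(hz+a[1])/1000
E
python3 - <<'E'
from h import *
np.set_printoptions(precision=4,suppress=True)
st,m,r=stem('s11'); print(st['position'],st['ft_force'],r[:,0].min(),r.tolist()[::2],mb(np.load('pics/s11.npy'),'side'))
from scipy.optimize import least_squares
def fit(r):
    r=r[(r[:,2]-r[:,1]>=4)&(r[:,2]-r[:,1]<=7)&(r[:,1]<410)];c=(r[:,1]+r[:,2])/2
    def res(q):
        a=np.array(proj('side',js(q[0],q[1],(11,0,85))));b=np.array(proj('side',js(q[0],q[1],(11,0,35))))
        return a[0]+(b[0]-a[0])*(r[:,0]-a[1])/(b[1]-a[1])-c
    return least_squares(res,[20,-50]).x
q=fit(r);print(q,js(*q,(1,0,155)),js(*q,(1,0,125)),js(*q,(21,0,155)),[ (js(*q,p)-F)@EX for p in((1,0,155),(1,0,140))])
E
```

```text
[ 0.557  -0.1006  0.2003] [-0.475   0.4357  0.3577] 222 [[222, 376, 378], [224, 374, 379], [226, 375, 380], [228, 375, 380], [233, 377, 382], [237, 378, 384], [239, 381, 384]] [([364.6, 266.1], [10, 11, 85])]
[ 24.3241 -56.3984] [ 0.5849 -0.096   0.1645] [ 0.5972 -0.0943  0.1372] [ 0.603  -0.0935  0.1728] [np.float64(-0.07325337921167596), np.float64(-0.06707848737374615)]
```

Request:
jog_arm:
  hand: [0.03,0.0,0.0,0.0,0.0]
  travel:
    - [0,0,0]
    - [0,0,0]
    - [0,0,-0.012]
    - [0,0,-0.012]
    - [0,0,-0.011]
  yaw: [0,0,0,0,0]

```text
time_s: 13.65
position: [0.5578, -0.1005, 0.1644]
tool_rot: [[0.99, 0.138, -0.001], [0.138, -0.99, 0.0], [-0.001, -0.001, -1.0]]
ft_force: [0.7, 0.7, -1.1]
grip_width: 0.0006
gripper_force: 0.0
```

Request:
jog_arm:
  hand: [0.0,0.0,0.0,0.0,0.0]
  travel:
    - [0.006,0.0008,0]
    - [0.006,0.0008,0]
    - [0.005,0.0007,0]
    - [0.005,0.0007,0]
    - [0.005,0.0007,0]
  yaw: [0,0,0,0,0]

```text
time_s: 14.28
position: [0.5854, -0.0969, 0.1659]
tool_rot: [[0.99, 0.138, 0.0], [0.138, -0.99, -0.0], [0.0, 0.0, -1.0]]
ft_force: [-0.9, 0.6, -0.3]
grip_width: 0.0001
gripper_force: 0.0
```

```bash
cat >> h.py <<'E'
from scipy.optimize import least_squares
def fit(r):
    r=r[(r[:,2]-r[:,1]>=4)&(r[:,2]-r[:,1]<=7)&(r[:,1]<410)];c=(r[:,1]+r[:,2])/2
    def res(q):
        a=np.array(proj('side',js(q[0],q[1],(11,0,85))));b=np.array(proj('side',js(q[0],q[1],(11,0,35))))
        return a[0]+(b[0]-a[0])*(r[:,0]-a[1])/(b[1]-a[1])-c
    return least_squares(res,[20,-50]).x
def rep(n):
    st,m,r=stem(n);s=mb(np.load(f'pics/{n}.npy'),'side');im=env.get_image('scene')[:,:,::-1];np.save(f'pics/{n}c.npy',im);M=mb(im,'scene')
    print(st['time_s'],st['position'].round(4),st['ft_force'].round(1),'fit',fit(r).round(1),len(r),s,M)
    if s and M:
        p=tri(ray('side',*s[0][0]),ray('scene',*M[0][0]));print('marble',p.round(4),'jar xy',((p-F)@EX).round(4),((p-F)@EY).round(4))
E
python3 -c "
from h import *
rep('s12')"
```

```text
14.275 [ 0.5854 -0.0969  0.1659] [-0.9  0.6 -0.3] fit [ 20.5 -55.6] 13 [([364.7, 265.4], [10, 10, 82])] [([183.4, 228.4], [8, 8, 50])]
marble [ 0.606  -0.0913  0.0252] jar xy -0.0517 0.0017
```

Request:
jog_arm:
  hand: [0.0,0.0,0.0,0.0,0.0]
  travel:
    - [0.005,0.0007,0]
    - [0.005,0.0007,0]
    - [0.004,0.0006,0]
    - [0.004,0.0006,0]
    - [0.003,0.0004,0]
  yaw: [0,0,0,0,0]

```text
time_s: 15.0
position: [0.6062, -0.0939, 0.1657]
tool_rot: [[0.99, 0.138, -0.0], [0.138, -0.99, 0.0], [-0.0, -0.0, -1.0]]
ft_force: [-0.6, 0.8, 0.1]
grip_width: 0.0001
gripper_force: 0.0
```

```bash
python3 -c "
from h import *
rep('s13')"
```

```text
15.0 [ 0.6062 -0.0939  0.1657] [-0.6  0.8  0.1] fit [  6.7 -56.5] 15 [([375.7, 261.1], [10, 9, 79])] [([180.6, 241.1], [6, 7, 30])]
marble [ 0.6341 -0.0849  0.0246] jar xy -0.0231 0.0042
```

Request:
jog_arm:
  hand: [0.0,0.0,0.085,0.085,0.085]
  travel:
    - [-0.015,-0.0021,0.01]
    - [-0.005,-0.0007,0.05]
    - [0,0,0]
    - [0,0,0]
    - [0,0,0]
  yaw: [0,0,0,0,0]

```text
time_s: 15.72
position: [0.5854, -0.0966, 0.2248]
tool_rot: [[0.99, 0.138, -0.002], [0.138, -0.99, 0.001], [-0.002, -0.001, -1.0]]
ft_force: [0.2, -0.5, -0.8]
grip_width: 0.0542
gripper_force: 0.0
```

```bash
python3 -c "
from h import *
rep('s14')
for t in (5.5,6.5): print(js(t,-56.5,(11,0,125)),js(t,-56.5,(11,0,155)))
c=np.load('pics/s14c.npy');s=np.load('pics/s14.npy')
print(proj('scene',js(6,-56.5,(11,0,155))),proj('side',js(6,-56.5,(11,0,155))))
d=(s.max(2)<75).astype(np.uint8)
for v in range(150,226,5):
    u=np.where(d[v,360:420])[0]+360; print(v,(u.min(),u.max(),len(u)) if len(u) else None,end=' ')
"
```

```text
15.725 [ 0.5854 -0.0966  0.2248] [ 0.2 -0.5 -0.8] fit [  7.8 -55.8] 16 [([376.1, 260.6], [11, 10, 87])] [([181.0, 239.2], [7, 9, 54])]
marble [ 0.6323 -0.0857  0.0269] jar xy -0.0249 0.0036
[ 0.64682317 -0.08729907  0.14259411] [ 0.64397655 -0.08769875  0.17245599]
[ 0.64474407 -0.08759098  0.14256642] [ 0.64138194 -0.08806304  0.17237357]
(np.float64(160.15028219363478), np.float64(198.9438535579278)) (np.float64(388.12429560030233), np.float64(181.15164011266359))
150 (np.int64(360), np.int64(395), 28) 155 (np.int64(360), np.int64(413), 39) 160 (np.int64(360), np.int64(397), 34) 165 (np.int64(360), np.int64(389), 16) 170 (np.int64(360), np.int64(419), 31) 175 (np.int64(360), np.int64(414), 31) 180 (np.int64(365), np.int64(385), 21) 185 (np.int64(369), np.int64(390), 14) 190 (np.int64(370), np.int64(372), 3) 195 None 200 None 205 (np.int64(405), np.int64(405), 1) 210 None 215 None 220 None 225 None
```

Request:
jog_arm:
  hand: [0.085,0.085,0.085,0.085,0.085]
  travel:
    - [0.03,0.0042,0]
    - [0.0297,0.0042,0]
    - [0,0,-0.028]
    - [0,0,-0.028]
    - [0,0,-0.028]
  yaw: [0,0,0,0,0]

```text
time_s: 16.45
position: [0.6455, -0.0882, 0.1401]
tool_rot: [[0.99, 0.139, -0.001], [0.139, -0.99, 0.0], [-0.001, -0.001, -1.0]]
ft_force: [0.8, 0.4, 1.4]
grip_width: 0.085
gripper_force: 0.0
```

Request:
jog_arm:
  hand: [0.05,0.03,0.02,0.01,0.01]
  travel:
    - [0,0,0]
    - [0,0,0]
    - [0,0,0]
    - [0,0,0]
    - [0,0,0]
  yaw: [0,0,0,0,0]
  grip_force: 40

```text
time_s: 17.08
position: [0.646, -0.0883, 0.1427]
tool_rot: [[0.99, 0.138, 0.002], [0.138, -0.99, -0.0], [0.002, 0.001, -1.0]]
ft_force: [-0.1, 1.1, 5.3]
grip_width: 0.0135
gripper_force: 39.7
```

Request:
jog_arm:
  hand: [0.01,0.01,0.01,0.01,0.01]
  travel:
    - [0,0,0]
    - [0,0,0.002]
    - [0,0,0.003]
    - [0.004,0.0006,0.002]
    - [0,0,0]
  yaw: [0,0,0,0,0]

```text
time_s: 17.7
position: [0.65, -0.0877, 0.1487]
tool_rot: [[0.99, 0.138, 0.0], [0.138, -0.99, -0.0], [0.0, 0.0, -1.0]]
ft_force: [0.2, 0.2, -0.7]
grip_width: 0.0138
gripper_force: 39.1
```

```bash
python3 -c "
from h import *
rep('s15'); st=env.observe(); print(st['grip_width'],st['gripper_force'])
"
```

```text
17.7 [ 0.65   -0.0877  0.1487] [ 0.2  0.2 -0.7] fit [  6.  -50.5] 18 [([378.5, 257.1], [10, 9, 77])] [([180.0, 239.4], [7, 8, 46])]
marble [ 0.6367 -0.0852  0.0328] jar xy -0.0205 0.0035
0.013533451285388628 39.14714276790619
```

Request:
jog_arm:
  hand: [0.01,0.01,0.01,0.01,0.01]
  travel:
    - [0.003,0.0004,0.002]
    - [0.006,0.0008,0.003]
    - [0.007,0.001,0.004]
    - [0.006,0.0008,0.006]
    - [0.003,0.0004,0.01]
  yaw: [0,0,0,0,0]

```text
time_s: 18.42
position: [0.675, -0.0842, 0.174]
tool_rot: [[0.99, 0.138, -0.0], [0.138, -0.99, 0.0], [-0.0, -0.0, -1.0]]
ft_force: [-1.1, -0.4, 0.2]
grip_width: 0.0137
gripper_force: 39.1
```

Request:
jog_arm:
  hand: [0.01,0.01,0.01,0.01,0.01]
  travel:
    - [0,0,0.014]
    - [0,0,0.016]
    - [0,0,0.016]
    - [0,0,0.014]
    - [0,0,0.01]
  yaw: [0,0,0,0,0]

```text
time_s: 19.05
position: [0.6747, -0.0844, 0.2449]
tool_rot: [[0.99, 0.138, 0.001], [0.138, -0.99, -0.0], [0.001, 0.0, -1.0]]
ft_force: [-0.3, 0.2, -0.1]
grip_width: 0.0135
gripper_force: 39.1
```

```bash
cat >> h.py <<'E'
def chk(n):
    "expected marble pixel in each camera (tilt 6) vs blue blobs there"
    st=env.observe()
    P=mdl(st,6,(-12,0,12.4)); out=[]
    for c in('side','scene','wrist'):
        im=env.get_image(c)[:,:,::-1];np.save(f'pics/{n}{c}.npy',im);u,v=proj(c,P,st);x0,y0=max(int(u)-25,0),max(int(v)-25,0)
        k=im[y0:y0+50,x0:x0+50].astype(int)
        b=(k[...,0]-np.maximum(k[...,1],k[...,2])>25) if k.size else np.zeros((1,1)); vv,uu=np.where(b)
        out.append((c,round(u),round(v),len(uu),(round(uu.mean()+x0,1),round(vv.mean()+y0,1)) if len(uu) else None))
    print(st['time_s'],st['position'].round(4),st['ft_force'].round(1),out)
E
python3 -c "
from h import *
chk('t1')"
```

```text
19.05 [ 0.6747 -0.0844  0.2449] [-0.3  0.2 -0.1] [('side', 396, 202, 68, (np.float64(393.7), np.float64(202.5))), ('scene', 162, 222, 78, (np.float64(164.8), np.float64(222.6))), ('wrist', 274, 224, 79, (np.float64(262.7), np.float64(223.9)))]
```

Request:
jog_arm:
  hand: [0.01,0.01,0.01,0.01,0.01]
  travel:
    - [-0.0042,0.0072,0.002]
    - [-0.0083,0.0144,0.003]
    - [-0.0125,0.0216,0]
    - [-0.0167,0.0288,0]
    - [-0.0167,0.0288,0]
  yaw: [0,0,0,0,0]

```text
time_s: 19.82
position: [0.615, 0.0183, 0.2488]
tool_rot: [[0.99, 0.139, -0.0], [0.139, -0.99, 0.0], [-0.0, -0.0, -1.0]]
ft_force: [-0.6, 0.2, -0.5]
grip_width: 0.0139
gripper_force: 39.1
```

Request:
jog_arm:
  hand: [0.01,0.01,0.01,0.01,0.01]
  travel:
    - [-0.0167,0.0288,0]
    - [-0.0167,0.0288,0]
    - [-0.0167,0.0288,0]
    - [-0.0167,0.0288,0]
    - [-0.0167,0.0288,0]
  yaw: [0,0,0,0,0]

```text
time_s: 20.45
position: [0.5312, 0.1621, 0.2489]
tool_rot: [[0.99, 0.139, -0.0], [0.139, -0.99, 0.0], [-0.0, -0.0, -1.0]]
ft_force: [-0.4, -0.4, -0.6]
grip_width: 0.0136
gripper_force: 39.1
```

Request:
jog_arm:
  hand: [0.01,0.01,0.01,0.01,0.01]
  travel:
    - [-0.0167,0.0288,0]
    - [-0.0167,0.0288,0]
    - [-0.0125,0.0216,0]
    - [-0.0083,0.0144,0]
    - [-0.0056,0.0096,0]
  yaw: [0,0,0,0,0]

```text
time_s: 21.08
position: [0.4723, 0.2644, 0.2488]
tool_rot: [[0.99, 0.139, 0.0], [0.139, -0.99, -0.0], [0.0, 0.0, -1.0]]
ft_force: [-0.1, -0.5, -0.4]
grip_width: 0.0136
gripper_force: 39.1
```

```bash
python3 -c "
from h import *
chk('t2')
st=env.observe(); im=np.load('pics/t2wrist.npy'); h=cv2.cvtColor(im,cv2.COLOR_BGR2HSV)
m=((h[...,0]>8)&(h[...,0]<20)&(h[...,1]>90)&(h[...,2]>120)).astype(np.uint8)
n,l,s,c=cv2.connectedComponentsWithStats(m)
for i in range(1,n):
    if s[i,4]>500: print(s[i],c[i],onz('wrist',s[i,0],c[i,1],.004,st),onz('wrist',s[i,0]+s[i,2],c[i,1],.004,st),onz('wrist',c[i,0],s[i,1],.004,st),onz('wrist',c[i,0],s[i,1]+s[i,3],.004,st))
for c in('scene','side'):
    p=np.array([.462,.263,.004]); print(c,proj(c,p))
"
```

```text
21.075 [0.4723 0.2644 0.2488] [-0.1 -0.5 -0.4] [('side', 230, 163, 27, (np.float64(228.8), np.float64(163.2))), ('scene', 374, 170, 18, (np.float64(372.5), np.float64(169.7))), ('wrist', 274, 224, 56, (np.float64(263.1), np.float64(224.1)))]
[ 231  148   84   74 2994] [270.8997996  176.33667335] [0.47108614 0.3185425  0.004     ] [0.48590858 0.21233591 0.004     ] [0.51336758 0.27289688 0.004     ] [0.41688985 0.25975968 0.004     ]
scene (np.float64(363.3908086832443), np.float64(210.9093946007991))
side (np.float64(233.13066666906508), np.float64(217.8419119280641))
```

Request:
jog_arm:
  hand: [0.01,0.01,0.01,0.01,0.01]
  travel:
    - [-0.0005,0,-0.015]
    - [0,0,-0.03]
    - [0,0,-0.03]
    - [0,0,-0.025]
    - [0,0,-0.012]
  yaw: [0,0,0,0,0]
  grip_force: 25

```text
time_s: 21.85
position: [0.4726, 0.2629, 0.1355]
tool_rot: [[0.991, 0.137, -0.002], [0.137, -0.991, -0.001], [-0.002, 0.0, -1.0]]
ft_force: [0.2, 0.5, -0.7]
grip_width: 0.0137
gripper_force: 39.1
```

Request:
jog_arm:
  hand: [0.01,0.01,0.01,0.01,0.01]
  travel:
    - [0,0,-0.002]
    - [0,0,-0.002]
    - [0,0,-0.0015]
    - [0,0,-0.001]
    - [0,0,0]
  yaw: [0,0,0,0,0]

```text
time_s: 22.48
position: [0.4728, 0.2638, 0.131]
tool_rot: [[0.99, 0.138, 0.001], [0.138, -0.99, 0.0], [0.002, -0.0, -1.0]]
ft_force: [-0.7, -0.7, 4.5]
grip_width: 0.0133
gripper_force: 39.9
```

Request:
jog_arm:
  hand: [0.01,0.01,0.01,0.01,0.01]
  travel:
    - [0.0005,0,-0.001]
    - [0.0005,0,-0.001]
    - [0.0005,0,-0.0005]
    - [0,0,0]
    - [0,0,0.0015]
  yaw: [0,0,0,0,0]

```text
time_s: 23.1
position: [0.4749, 0.264, 0.1306]
tool_rot: [[0.99, 0.138, 0.004], [0.138, -0.99, 0.001], [0.004, -0.001, -1.0]]
ft_force: [0.9, 0.8, -0.1]
grip_width: 0.0135
gripper_force: 39.4
```

Request:
jog_arm:
  hand: [0.018,0.025,0.04,0.06,0.085]
  travel:
    - [0,0,0]
    - [0,0,0]
    - [0,0,0]
    - [0,0,0]
    - [0,0,0]
  yaw: [0,0,0,0,0]

```text
time_s: 23.72
position: [0.4739, 0.2637, 0.1291]
tool_rot: [[0.99, 0.138, -0.0], [0.138, -0.99, -0.0], [-0.0, 0.0, -1.0]]
ft_force: [0.1, 0.2, -0.6]
grip_width: 0.0745
gripper_force: 0.0
```

Request:
jog_arm:
  hand: [0.085,0.085,0.085,0.085,0.085]
  travel:
    - [0,0,0]
    - [0,0,0.02]
    - [0,0,0.04]
    - [0,0,0.05]
    - [0,0,0.03]
  yaw: [0,0,0,0,0]

```text
time_s: 24.35
position: [0.4742, 0.2638, 0.2717]
tool_rot: [[0.99, 0.138, 0.003], [0.138, -0.99, 0.001], [0.003, -0.0, -1.0]]
ft_force: [0.4, -0.2, -0.1]
grip_width: 0.0851
gripper_force: 0.0
```

```bash
python3 - <<'E'
from h import *
st=snap('wrist','f1'); snap('side','f2');snap('scene','f3'); print(st['time_s'],st['position'],st['ft_force'])
a=np.load('pics/f1.npy')[60:340,140:420];b=np.load('pics/f2.npy')[100:280,140:320];c=np.load('pics/f3.npy')[100:260,280:440]
cv2.imwrite('pics/f.png',np.hstack([cv2.resize(i,(266,266),interpolation=3) for i in(a,b,c)]))
E
```

```text
24.35 [0.47418867 0.26377155 0.27172896] [ 0.38840385 -0.18648377 -0.1338886 ]
```

View pics/f.png

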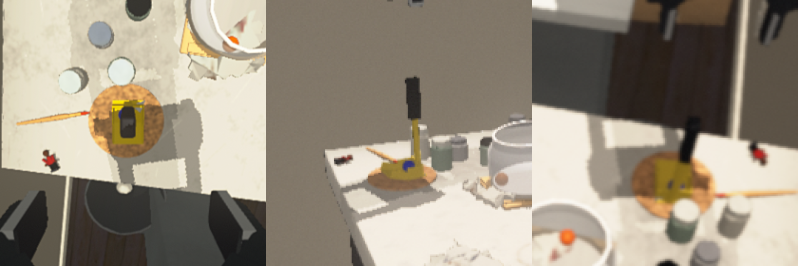

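The scoop stands on the cork mat, handle upright. The blue marble is visible inside it (side tile at about 408,166), and the gripper is clear above.

```bash
python3 -c "
from rig import env
print(env.close_job())"
```

```text
the job is handed in; nothing more can be done
None
```

The scoop is standing upright on the cork mat with the blue marble in it, and the job was handed in at about 24.5 s of the 48 s limit. To right it in the jar I had to let go of it, push its black grip upright with the closed fingers, and grip it again.

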